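# Unlatch the specimen tray and lock it out at its second hole

## Task

The steel tray of the slide holder is locked shut by a spring button pin: press the pin down flush, slide the tray out by its thumb tab, and let the pin come up by itself so that it pops into the second hole and locks the tray there. Be gentle: do not force the pin, the tray or the holder, keep the echinoid in its dish on the tray, and leave the other things on the bench where they are.

Things in the scene. Friction and masses are not known exactly. Their poses are not given: they have to be found in the camera images.
- holder: Slide holder fixed to the bench: dark steel base 130 x 260 x 8 mm (x, y, z); origin at the centre of its underside, z up. The tray slides out along the holder's +y. A level aluminium latch strip, 30 mm wide (x), 3 mm thick, runs along y over x = -40 mm. A grey dust hood, top 55 mm above the bench, covers x = 0 to 64, y = -130 to -25 mm.
- first_hole (a point): Centre of the strip's first hole (13 mm round) at the strip's top, 44 mm above the bench; fixed. The pin starts in it. The second such hole is in a keeper plate (32 mm wide, top 0.4 mm higher, same underside) clamped at a different place each time: 48 to 72 mm further along the holder's +y. It is not measured: feel for it, or see it from above.
- tray (a joint): Travel of the steel tray along the holder's +y, m: 0 shut (start), end stop 0.09. It slides stiffly (about 1.5 N, plus 0.4 N per 10 mm/s) and stays where left. With the pin up in a hole it has 1 mm of play either way, so when the pin pops into the second hole the tray stops dead and resists any further push.
- tab (a point): Middle of the face to push on: the flat -y face of the tray's upright steel thumb tab; moves with the tray. The tab stands across the strip, 47 to 80 mm above the bench, 40 mm wide (holder x), 8 mm thick (y). This point is 63.5 mm above the bench and 10 mm along +y from the pin's axis, at the same holder x. A leg beside the strip joins tab and tray.
- pin_top (a point): Tip of the spring button pin: upright 11 mm steel pin with a 45 degree conical head 5.5 mm high, carried by the tray just behind the tab (its -y side). Up in a hole, its tip is 7 mm above the strip's top (51 mm above the bench). Spring: 2 N when up, rising steadily to 5.2 N at flush. Moves with the pin.
- pin (a joint): How far the pin is down, m: 0 fully up, 0.007 tip flush with the strip, 0.010 under it, stop 0.012. With the tip flush (within 2 mm), pushing the tab with about 10 N makes the cone ride under the hole's edge; after 8 mm of tray travel the strip holds the pin down by itself. A pin that a finger still presses flush does not come up in the second hole and can ride past it.
- dish (a point): Centre of the tray floor inside the dish (an eight-sided rim 4 mm high, 33 mm wide inside) that holds the echinoid; moves with the tray.
- echinoid_mid (a point): Centre of the brown domed echinoid fossil, loose in the dish, 31 mm wide, 20 mm high; its origin half-way up.
- slide_box: Bystander: dull green slide box 87 x 80 x 35 mm, loose; origin under its centre.
- probe_pen: Bystander: steel probe pen 140 mm long, 9 mm thick, lying along its x; origin under its middle.
- tooth: Bystander: resin mammoth tooth replica 30 x 60 x 27 mm; origin under its centre.
- dust_brush: Bystander: dusting brush 150 mm long, lying along its x; origin under its middle.
- resin_jar: Bystander: amber jar 48 mm wide, 60 mm high; origin under its centre.
- loupe: Bystander: black hand loupe 38 mm wide, 30 mm high; origin under its centre.
Things that resemble listed ones, but are neither listed nor needed, are in the scene too. What is shaped like the part that bears echinoid_mid but blue, orange or red is not meant.

How it is judged:
By the outcome, as a careful person would: the job done as asked, in the order asked, and still so for the second after the job is handed in, with the robot touching nothing.
It also fails if it takes over 43 s, if anything falls off the work surface, if the arm or the gripper's body presses on something with over 40 N, if the wrist force passes 120 N, or if a joint passes its speed limit or range.

## Robot

A 6-joint arm with a two-finger parallel gripper is mounted at the origin on the work surface. World frame = base frame: x ahead of the robot, y to its left, z up, the work surface at z = 0. Lengths are in m, angles in rad, forces in N, time in s.
With the tool pointing down it reaches from about 0.425 to 0.95 m from the base axis. Payload 3.5 kg.
Tool frame: the origin (TCP) lies at the very end of the fingers, on their centre line; the grasp point (between the pads) lies 19 mm behind it; z points along the fingers, y is the direction in which the jaws open and shut (so a half turn about z gives the same grasp; the last joint's range is limited). The gripper opens to 85 mm and grips with 20 to 120 N. Pads are 22 mm wide; open, the fingers measure 114 mm over their backs; the gripper's body (76 mm by 85 mm) begins 54 mm behind the grasp point. The pads swing forward as they close: fully open they stand 13 mm farther back than shut.
Start: joints at [1.074, 0.286, 1.577, -0, 1.279, -0.15], TCP at [0.229, 0.635, 0.231] pointing down, gripper open.
Joint ranges: [-2.77, 2.77], [-0.9, 2.22], [0.21, 2.48], [-1.53, 4.67], [0.24, 2.81], [-2.84, 2.84]. Speed limits (rad/s): [2.79, 2.79, 3.14, 3.14, 3.14, 3.14].

## Interface

Orientations are given as a unit quaternion [x, y, z, w].
In Python, from plant import get_state, read_camera, get_calibration, ticket, search_frame, cut_out, pinpoint gives the robot as it stands.
- The arm moves only by the tool move_arm, never from a script. Its argument "plan" is a list that holds one entry, the list of rows, each a list of 7 numbers: the turn, a rotation vector about the tool's x, y, z in degrees, then the shift along the tool's x, y, z in m, then the finger opening in m, from 0 to 0.0854. In form: [[[ax, ay, az, x, y, z, hand], ...]]. A call has exactly 5 rows; each row is the pose to reach, as a shift and turn from the pose measured when the call began, along the tool's axes at that moment; what a row does not reach only later rows make up. A row lasts 1/8 s, in which the tool goes at most 62.5 mm and 10.7 degrees, less where a joint would pass 70% of its speed; a pose out of reach is approached as far as the arm can. A call with a gripper value outside its range is refused whole. The fingers move at their own pace and stop on an object; "force" is the grip in N (left out, the last holds). Time passes only in rows, so rows that repeat a pose let the fingers close, or fill a call up. It gives the time, the measured TCP pose, the force and the opening at its end, in the units of the state.
- get_state(): the state, without advancing time (a new reading comes with each control period).
- read_camera(name): name is "side" or "top" or "wrist"; returns the picture (400x640x3 uint8, red, green, blue); there is no depth.
- get_calibration(name): a dict with "mtx" (3x3 intrinsics, pixels), "extrinsics" (4x4, takes a point from camera to world coordinates); the wrist camera has in their place "hand_eye" (4x4, takes a point from camera to tool coordinates, whose origin is the TCP and whose axes are the flange's). Camera axes: x right, y up, looking along -z (the intrinsics and any distortion apply to the point x, -y, -z); pixel columns grow to the right and rows downward; lengths in m; the calibration is good to about 2 mm. A picture is of the moment at which its call begins: read the wrist's pose just before it. get_calibration takes no time and is no camera call.
- ticket.sign_off(): hands the job in, once; it reports no verdict.
Trained networks look in the newest picture that a camera, given by its name, has taken for a name from the list of things; names that differ only in an ending like _2 or _b are one class to them, and where a whole thing is asked for, a point or a joint stands for the part that bears it (a point fixed in the world has none). Each returns a list of dicts, best first, with "p" (0 to 1); they miss things now and then, are a little off and sometimes report something else, mostly with a low value. They report only what shows in the picture. A call takes as long as a camera call. They do not tell look-alikes from the thing itself.
- search_frame(camera, query): "centre" ([column, row] in pixels, amid what is visible of it).
- cut_out(camera, query): "pixels" (400x640 bool, what is visible of it) and "centre" ([column, row] in pixels, amid what is visible of it).
- pinpoint(camera, query): "centre" ([column, row] in pixels: a listed point, or the origin of a listed thing).
The state is a dict: "time": time; "qpos": joint angles; "dq": joint speeds; "joint_efforts": joint torques, N m; "eef_pos": TCP position; "tcp_rot": TCP orientation; "contact_force": force on the tool from outside, world axes, zero at the start; "wrist_torque": the same for the moment, N m; "opening": opening from 0.0 (shut) to 1.0 (fully open).
Only numpy, scipy, OpenCV 4.12 (cv2) and the standard library are available. Lean on these libraries where they do the work, as an engineer would, in place of code of your own. Each camera call takes 0.05 s, during which the arm holds its last target.

## Working session

There is one attempt and no reset: what is moved stays moved. The work goes in short steps, Python scripts to look and compute and a tool call to move; the robot and the scene stay as the last step left them, time stands still between calls to the robot, and variables do not carry over. Pictures are saved under pics/ and viewed, and the job is handed in when it is done.

Besides the shell and the picture viewer there is one more tool, called after "Emit:" as name(argument=value, ...), one argument or row to a line, values as JSON. move_arm: Moves the arm, as the interface text tells. Its arguments: {"type":"object","properties":{"plan":{"type":"array","items":{"type":"array","items":{"type":"array","items":{"type":"number"}}}},"force":{"type":"number"}},"required":["plan"]}

```bash
ls; mkdir -p pics
python3 - <<'E'
from plant import get_state, read_camera, get_calibration
import cv2
s=get_state(); print(s)
for n in ("side","top","wrist"):
    im=read_camera(n); cv2.imwrite(f"pics/{n}0.png",im[:,:,::-1])
    print(n,get_calibration(n))
E
```

```text
pics
{'time': 0.0, 'qpos': array([ 1.07403652e+00,  2.87187152e-01,  1.57819397e+00,  3.51918246e-05,
        1.27855109e+00, -1.49984043e-01]), 'dq': array([-0.00107783,  0.00118515,  0.00035095,  0.0005198 , -0.00010492,
       -0.00053346]), 'joint_efforts': array([ 2.44262656e-04, -4.05970538e+01, -2.92631131e+01, -5.27442478e-05,
        5.79126427e-03,  5.24773270e-06]), 'eef_pos': array([0.22905061, 0.63425723, 0.22992364]), 'tcp_rot': array([ 1.72525310e-01,  9.85004390e-01, -1.10379637e-03, -3.87686361e-04]), 'contact_force': array([ 0.48686506,  0.46295609, -0.01617537]), 'wrist_torque': array([-0.01035725, -0.03793751,  0.01959271]), 'opening': 0.9989589234034592}
side {'mtx': array([[415.28569824,   0.        , 322.85151665],
       [  0.        , 415.28569824, 194.02314753],
       [  0.        ,   0.        ,   1.        ]]), 'extrinsics': array([[ 0.9181044 ,  0.24730172, -0.3097195 ,  0.31426009],
       [-0.396332  ,  0.56833468, -0.72105245, -0.55737614],
       [-0.00229317,  0.78475318,  0.61980416,  0.55385732],
       [ 0.        ,  0.        ,  0.        ,  1. 
[... 261 characters left out ...]
[-0.99992058,  0.01036192,  0.00717427,  0.0289592 ],
       [ 0.00792111,  0.07393196,  0.99723183,  0.88838585],
       [ 0.        ,  0.        ,  0.        ,  1.        ]])}
wrist {'mtx': array([[281.01076183,   0.        , 319.33722034],
       [  0.        , 281.01076183, 199.99281686],
       [  0.        ,   0.        ,   1.        ]]), 'hand_eye': array([[-7.39965973e-04,  9.45640163e-01,  3.25213981e-01,
         8.50853555e-02],
       [ 9.99999658e-01,  5.79306527e-04,  5.90842374e-04,
         2.02421417e-03],
       [ 3.70325697e-04,  3.25214307e-01, -9.45640268e-01,
        -1.42055888e-01],
       [ 0.00000000e+00,  0.00000000e+00,  0.00000000e+00,
         1.00000000e+00]])}
```

View pics/top0.png

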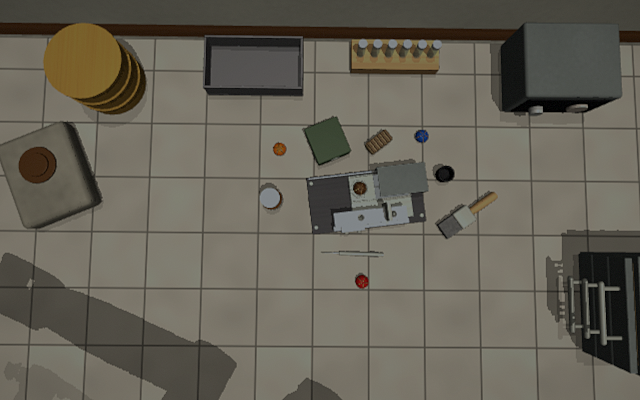

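View pics/side0.png

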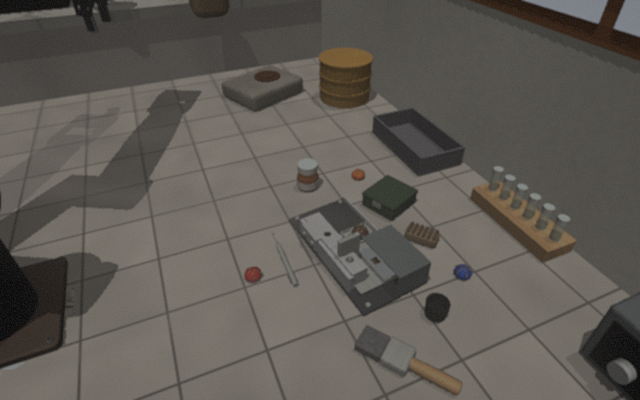

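View pics/wrist0.png

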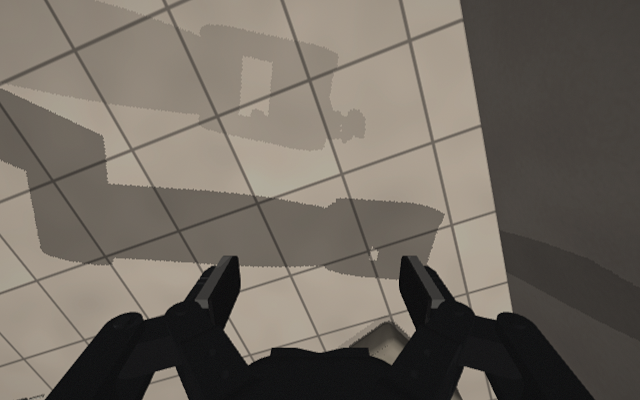

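```bash
cat > h.py <<'E'
import numpy as np, cv2
from plant import *
def ray(name,px,st=None):
    c=get_calibration(name); K=c["mtx"]
    if name=="wrist":
        from scipy.spatial.transform import Rotation as R
        T=np.eye(4); T[:3,:3]=R.from_quat(st["tcp_rot"]).as_matrix(); T[:3,3]=st["eef_pos"]; T=T@c["hand_eye"]
    else: T=c["extrinsics"]
    u=np.linalg.solve(K,[px[0],px[1],1.]); d=T[:3,:3]@np.array([u[0],-u[1],-u[2]])
    return T[:3,3],d
def atz(name,px,z,st=None):
    o,d=ray(name,px,st); return o+d*(z-o[2])/d[2]
def proj(name,P,st=None):
    c=get_calibration(name); K=c["mtx"]
    if name=="wrist":
        from scipy.spatial.transform import Rotation as R
        T=np.eye(4); T[:3,:3]=R.from_quat(st["tcp_rot"]).as_matrix(); T[:3,3]=st["eef_pos"]; T=T@c["hand_eye"]
    else: T=c["extrinsics"]
    p=np.linalg.inv(T)@np.append(P,1); u=K@np.array([p[0],-p[1],-p[2]]); return u[:2]/u[2]
def crop(im,x0,y0,x1,y1,f,fn,interp=cv2.INTER_CUBIC):
    cv2.imwrite(fn,cv2.resize(im[y0:y1,x0:x1,::-1],None,fx=f,fy=f,interpolation=interp))
E
python3 - <<'E'
from h import *
im=cv2.imread("pics/top0.png")[:,:,::-1]; crop(im,295,150,435,245,5.6,"pics/top0c.png")
for q in ("holder","first_hole","tab","pin_top","dish","echinoid_mid"):
    for c in ("top","side"):
        r=pinpoint(c,q) if (c=="top") else []
        for d in r[:3]:
            z={"first_hole":.044,"tab":.0635,"pin_top":.051,"dish":.02,"echinoid_mid":.03}.get(q,0)
            print(q,c,np.round(d["centre"],1),round(d["p"],2),np.round(atz(c,d["centre"],z),4))
print(get_state()["time"])
E
```

```text
holder top [367.2 199. ] 0.83 [ 0.5743 -0.0896  0.    ]
first_hole top [393.1 211.5] 0.79 [ 0.5441 -0.1401  0.044 ]
tab top [390.4 213.4] 0.57 [ 0.5391 -0.1304  0.0635]
pin_top top [388.4 212.5] 0.5 [ 0.5416 -0.1285  0.051 ]
dish top [360.8 190.1] 0.59 [ 0.5926 -0.0726  0.02  ]
echinoid_mid top [360.6 185.5] 0.53 [ 0.6018 -0.0709  0.03  ]
echinoid_mid top [418.2 136.2] 0.46 [ 0.7144 -0.2     0.03  ]
echinoid_mid top [278.8 149.3] 0.45 [0.681  0.1118 0.03  ]
0.45
```

View pics/top0c.png

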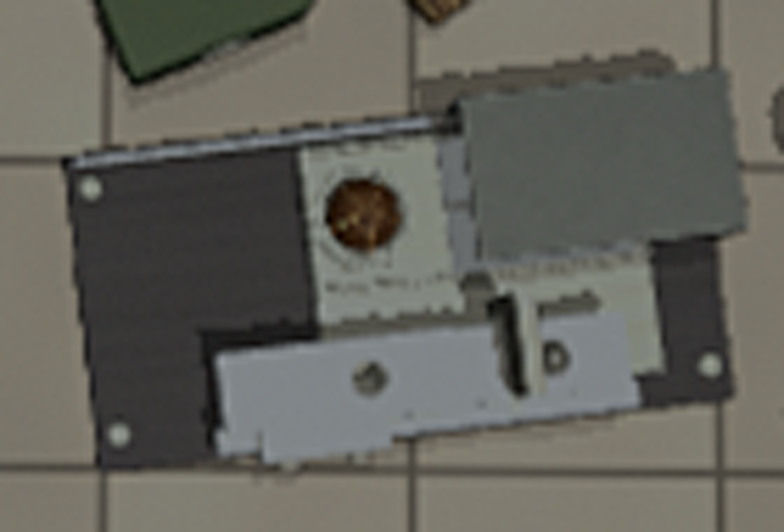

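Run:
```python
from h import *
f=lambda x,y:(295+(x+.5)/5.6-.5,150+(y+.5)/5.6-.5)
P=[];Q=[]
for px,h in {(66,160):(65,130),(100,467):(-65,130),(733,398):(-65,-130)}.items():
    P.append(atz("top",f(*px),.008)[:2]); Q.append(np.array(h)/1000)
P=np.array(P);Q=np.array(Q)
pc=P.mean(0);qc=Q.mean(0);H=(Q-qc).T@(P-pc);U,S,Vt=np.linalg.svd(H);R=Vt.T@U.T
t=pc-R@qc; print("yaw",np.degrees(np.arctan2(R[1,0],R[0,0])),"org",t,"res",P-(Q@R.T+t))
for n,px,z in (("pin",(553,358),.049),("hole2",(369,378),.0444),("ech",(362,215),.03),("hoodTL",(463,100),.055),("hoodTR",(725,68),.055),("hoodBR",(742,228),.055),("tabtop_top",(533,290),.08),("tabtop_bot",(535,395),.08),("stripTL",(217,352),.044),("stripBR",(640,402),.044),("stripTR",(625,312),.044),("keepBL",(263,460),.0444),("keepBR",(392,450),.0444)):
    w=atz("top",f(*px),z); print(n,np.round(w,4),"holder mm",np.round((w[:2]-t)@R*1000,1))
```

```text
yaw 7.112779835690093 org [ 0.57390864 -0.0855286 ] res [[-0.00254667 -0.00143666]
 [ 0.00223075 -0.00051489]
 [ 0.00031592  0.00195155]]
pin [ 0.5396 -0.1396  0.049 ] holder mm [-40.8 -49.4]
hole2 [ 0.5313 -0.0691  0.0444] holder mm [-40.3  21.6]
ech [ 0.5962 -0.0679  0.03  ] holder mm [24.3 14.7]
hoodTL [ 0.6386 -0.104   0.055 ] holder mm [ 61.9 -26.4]
hoodTR [ 0.6522 -0.2056  0.055 ] holder mm [  62.9 -128.8]
hoodBR [ 0.5901 -0.2115  0.055 ] holder mm [   0.5 -127. ]
tabtop_top [ 0.5635 -0.126   0.08  ] holder mm [-15.3 -38.9]
tabtop_bot [ 0.5245 -0.1266  0.08  ] holder mm [-54.1 -34.7]
stripTL [ 0.5408 -0.0102  0.044 ] holder mm [-23.6  78.9]
stripBR [ 0.523  -0.1743  0.044 ] holder mm [-61.5 -81.8]
stripTR [ 0.5579 -0.1687  0.044 ] holder mm [-26.2 -80.6]
keepBL [ 0.4992 -0.0282  0.0444] holder mm [-67.   66.1]
keepBR [ 0.5036 -0.0781  0.0444] holder mm [-68.9  16.1]
```

```bash
cat >> h.py <<'E'
from scipy.spatial.transform import Rotation as Ro
YAW=7.1; ORG=np.array([0.5739,-0.0855])
def hw(x,y):  # holder mm -> world
    c,s=np.cos(np.radians(YAW)),np.sin(np.radians(YAW)); return ORG+np.array([c*x-s*y,s*x+c*y])/1000
def wh(p):
    c,s=np.cos(np.radians(YAW)),np.sin(np.radians(YAW)); d=(np.asarray(p)[:2]-ORG)*1000; return np.array([c*d[0]+s*d[1],-s*d[0]+c*d[1]])
def Rt(yaw=None):  # tool down, jaw axis (tool y) along holder x, tool x along holder +y
    a=np.radians(YAW if yaw is None else yaw)
    return np.column_stack([[-np.sin(a),np.cos(a),0],[np.cos(a),np.sin(a),0],[0,0,-1]])
def delta(st,pos,Rm=None):
    R0=Ro.from_quat(st["tcp_rot"]); Rm=Rt() if Rm is None else Rm
    return np.round((R0.inv()*Ro.from_matrix(Rm)).as_rotvec(degrees=True),2), np.round(R0.inv().apply(np.asarray(pos)-st["eef_pos"]),4)
E
python3 - <<'E'
from h import *
s=get_state(); p=np.append(hw(-40,-120),.14); print(p,delta(s,p),s["time"])
for yaw in (70,):print(Ro.from_quat(s["tcp_rot"]).as_matrix())
E
```

```text
[ 0.5490389  -0.20952389  0.14      ] (array([-1.000e-02,  1.000e-02,  6.303e+01]), array([-0.5876, -0.6854,  0.0913])) 0.45
[[-9.40474391e-01  3.39864554e-01 -7.56281626e-05]
 [ 3.39864562e-01  9.40474372e-01 -1.85732610e-04]
 [ 8.00241824e-06 -2.00380095e-04 -9.99999980e-01]]
```

Emit:
move_arm(
  plan=[
    [[0,0,10,-0.039,-0.0455,0,0],[0,0,20,-0.078,-0.091,0,0],[0,0,30,-0.117,-0.1365,0,0],[0,0,40,-0.156,-0.182,0,0],[0,0,50,-0.195,-0.2275,0,0]],
  ],
  force=40,
)

```text
time: 1.08
eef_pos: [0.3359, 0.3528, 0.2316]
tcp_rot: [0.575, 0.818, 0.0, 0.0]
contact_force: [0.9, 0.3, 0.7]
opening: -0.0
```

Run:
```python
from h import *
s=get_state(); p=np.append(hw(-40,-120),.14); print(s["eef_pos"],delta(s,p),s["time"],s["opening"],s["contact_force"])
```

```text
[0.33588465 0.35284776 0.2316043 ] (array([ 0.06, -0.  , 12.73]), array([-0.6013,  0.0096,  0.0916])) 1.075 -0.00020326564258672252 [0.94460056 0.30669038 0.71419395]
```

Emit:
move_arm(
  plan=[
    [[0,0,6.7,-0.06,0.001,0,0],[0,0,12.7,-0.12,0.002,0.01,0],[0,0,12.7,-0.18,0.003,0.02,0],[0,0,12.7,-0.24,0.004,0.03,0],[0,0,12.7,-0.3,0.005,0.04,0]],
  ],
)

```text
time: 1.7
eef_pos: [0.4429, 0.0704, 0.1919]
tcp_rot: [0.662, 0.75, 0.001, 0.001]
contact_force: [0.1, 0.4, -0.6]
opening: -0.0
```

Run:
```python
from h import *
s=get_state(); p=np.append(hw(-40,-120),.14); print(s["eef_pos"],delta(s,p),s["time"],s["opening"],s["contact_force"])
```

```text
[0.44292839 0.07043632 0.19191135] (array([ 0.16, -0.  ,  0.02]), array([-0.291 ,  0.0704,  0.0521])) 1.7 -0.0003651126247026517 [ 0.09092181  0.39445517 -0.59738994]
```

Emit:
move_arm(
  plan=[
    [[0,0,0,-0.06,0.014,0.005,0],[0,0,0,-0.12,0.028,0.01,0],[0,0,0,-0.18,0.042,0.015,0],[0,0,0,-0.24,0.056,0.035,0],[0,0,0,-0.291,0.0704,0.052,0]],
  ],
)

```text
time: 2.33
eef_pos: [0.5497, -0.2119, 0.14]
tcp_rot: [0.662, 0.749, 0.001, 0.002]
contact_force: [0.6, 0.8, 0.2]
opening: 0.002
```

Run:
```python
from h import *
s=get_state(); p=np.append(hw(-40,-120),.14); print(s["eef_pos"],delta(s,p),s["time"],s["opening"],s["contact_force"],s["dq"])
im=read_camera("wrist"); cv2.imwrite("pics/w1.png",im[:,:,::-1])
s=get_state(); print(s["eef_pos"],s["contact_force"])
im=read_camera("wrist"); cv2.imwrite("pics/w1b.png",im[:,:,::-1]); import pickle; pickle.dump(s,open("w1.pkl","wb"))
```

```text
[ 0.54966058 -0.21192593  0.14002985] (array([ 0.22,  0.03, -0.03]), array([ 0.0025, -0.0003,  0.    ])) 2.325 0.0024492390216316225 [0.55254091 0.76977561 0.22017388] [-0.47364655  0.80197424 -0.62152715  0.00527366 -0.18673496 -0.47854016]
[ 0.55033541 -0.21714641  0.13682484] [-0.01428559 -4.13387454 -0.99329004]
```

View pics/w1b.png

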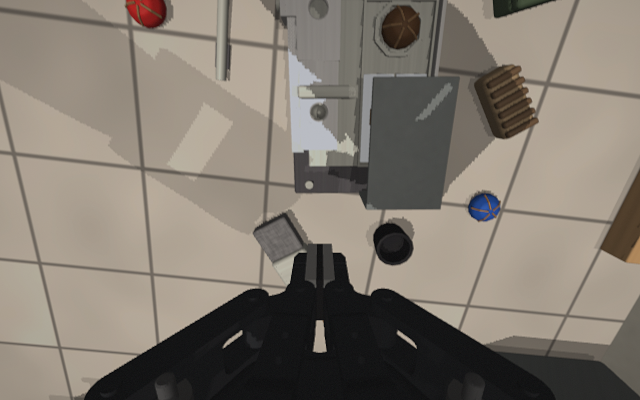

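Run:
```python
from h import *
s=get_state(); p=np.append(hw(-40,-98),.135); print(s["eef_pos"],delta(s,p),s["time"],s["contact_force"],s["dq"])
```

```text
[ 0.54905479 -0.21375109  0.1374491 ] (array([ 0.02, -0.05, -0.25]), array([0.0262, 0.0004, 0.0025])) 2.425 [ 0.0834877   1.06774423 -0.40483054] [ 0.05857054 -0.078066    0.05610268  0.0352148   0.06288676  0.02989192]
```

Emit:
move_arm(
  plan=[
    [[0,0,-0.2,0.016,0.0004,0.0025,0],[0,0,-0.2,0.026,0.0004,0.0025,0],[0,0,-0.2,0.026,0.0004,0.0025,0],[0,0,-0.2,0.026,0.0004,0.0025,0],[0,0,-0.2,0.026,0.0004,0.0025,0]],
  ],
)

```text
time: 3.05
eef_pos: [0.5465, -0.1877, 0.1356]
tcp_rot: [0.662, 0.749, 0.0, 0.0]
contact_force: [-0.2, 0.6, -0.4]
opening: -0.001
```

Run:
```python
from h import *
import pickle
s=get_state(); print(s["eef_pos"],s["time"],s["contact_force"],s["dq"])
im=read_camera("wrist"); cv2.imwrite("pics/w2.png",im[:,:,::-1]); pickle.dump(s,open("w2.pkl","wb"))
crop(im,230,0,390,150,4,"pics/w2c.png") if 0 else crop(im,240,0,400,150,4,"pics/w2c.png")
for q,z in (("first_hole",.044),("pin_top",.051),("tab",.0635),("holder",0)):
    for d in pinpoint("wrist",q)[:2]: 
        w=atz("wrist",d["centre"],z,s); print(q,np.round(d["centre"],1),round(d["p"],2),np.round(w,4),wh(w))
```

```text
[ 0.54654207 -0.18767653  0.13555549] 3.05 [-0.16926803  0.58194052 -0.38293654] [-0.00838107  0.00600254 -0.00090562  0.00016143  0.00116372  0.00050074]
first_hole [319.6 147. ] 0.72 [ 0.5402 -0.136   0.044 ] [-39.64875921 -45.91300463]
pin_top [320.9 152.7] 0.52 [ 0.5417 -0.1393  0.051 ] [-38.6120297  -49.45321531]
pin_top [385.3 260.1] 0.44 [ 0.6129 -0.2302  0.051 ] [  20.77632965 -148.39150661]
tab [317.3 143.8] 0.58 [ 0.5378 -0.131   0.0635] [-41.40403297 -40.6600558 ]
holder [362.5  88.1] 0.97 [ 0.5736 -0.0842  0.    ] [-0.1408303   1.35781464]
```

View pics/w2c.png

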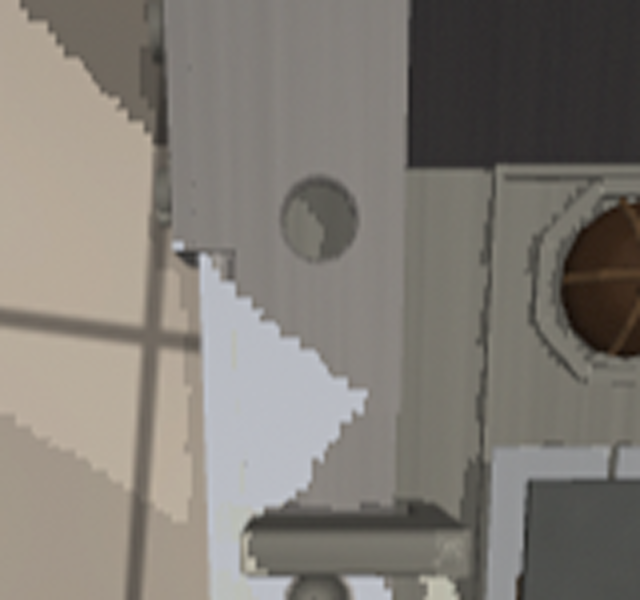

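Run:
```python
from h import *
import pickle
s=pickle.load(open("w2.pkl","rb")); im=cv2.imread("pics/w2.png")[:,:,::-1]
crop(im,270,110,370,185,8,"pics/w2d.png")
w=atz("wrist",(319.6,54.1),.0444,s); print(w,wh(w))
```

```text
[ 0.53177648 -0.06772309  0.0444    ] [-39.60326631  22.84712532]
```

View pics/w2d.png

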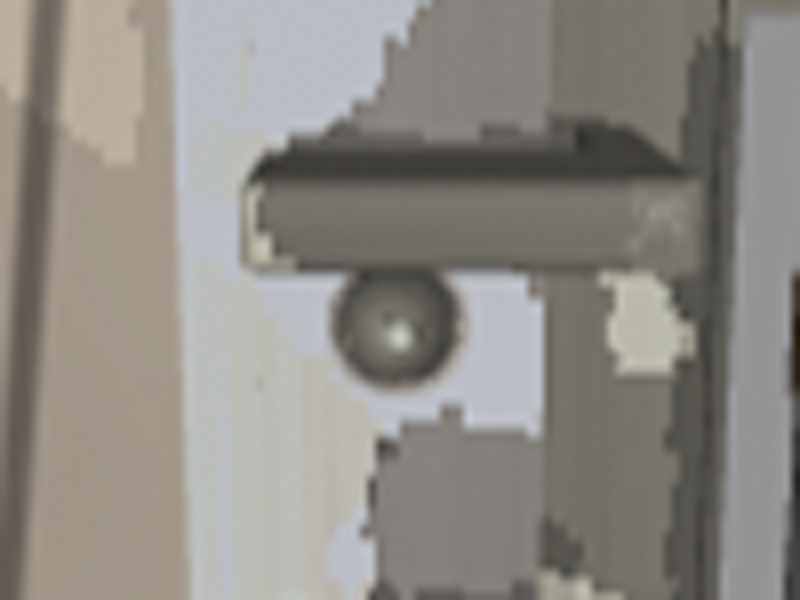

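Run:
```python
from h import *
import pickle
s=pickle.load(open("w2.pkl","rb"))
f=lambda x,y:(270+(x+.5)/8-.5,110+(y+.5)/8-.5)
for n,px,z in (("hole1",(396,324),.044),("pintip",(397,328),.051),("tabLface",(245,266),.08),("tabRface",(695,270),.08),("tabback",(400,180),.08),("stripL",(188,520),.044),("stripR",(543,350),.044)):
    w=atz("wrist",f(*px),z,s); print(n,np.round(w,4),np.round(wh(w),1))
w=wh(s["eef_pos"]); print(w)
```

```text
hole1 [ 0.5401 -0.1385  0.044 ] [-40.1 -48.4]
pintip [ 0.5401 -0.1378  0.051 ] [-40.  -47.7]
tabLface [ 0.5258 -0.1295  0.08  ] [-53.2 -37.7]
tabRface [ 0.5647 -0.1251  0.08  ] [-14.1 -38.1]
tabback [ 0.5383 -0.1206  0.08  ] [-39.7 -30.5]
stripL [ 0.5206 -0.1619  0.044 ] [-62.3 -69.2]
stripR [ 0.5556 -0.1393  0.044 ] [-24.8 -51.1]
[-39.77731964 -98.01155664]
```

Run:
```python
from h import *
s=get_state(); p=np.append(hw(-36,-53),.057); print(s["eef_pos"],delta(s,p),s["time"],s["contact_force"])
```

```text
[ 0.54633044 -0.18805884  0.13495599] (array([ 0.02, -0.05, -0.06]), array([0.0453, 0.004 , 0.078 ])) 3.3 [-0.84252405 -0.058472    0.86344021]
```

Emit:
move_arm(
  plan=[
    [[0,0,0,0.018,0.002,0.005,0],[0,0,0,0.036,0.004,0.02,0],[0,0,0,0.045,0.004,0.045,0],[0,0,0,0.045,0.004,0.065,0],[0,0,0,0.045,0.004,0.076,0]],
  ],
)

```text
time: 3.92
eef_pos: [0.5438, -0.1416, 0.0569]
tcp_rot: [0.662, 0.749, -0.0, -0.002]
contact_force: [-0.1, -0.4, -0.6]
opening: -0.001
```

Run:
```python
from h import *
im=read_camera("side"); crop(im,280,190,440,310,5,"pics/s2.png")
s=get_state(); p=np.append(hw(-36,-53),.045); print(s["eef_pos"],wh(s["eef_pos"]),delta(s,p),s["time"],s["contact_force"])
```

```text
[ 0.54301751 -0.14159321  0.05574036] [-37.578887   -51.84596582] (array([-0.22, -0.2 , -0.04]), array([-0.0012,  0.0016,  0.0107])) 3.975 [-0.53861023  0.79519014 -1.49650388]
```

View pics/s2.png

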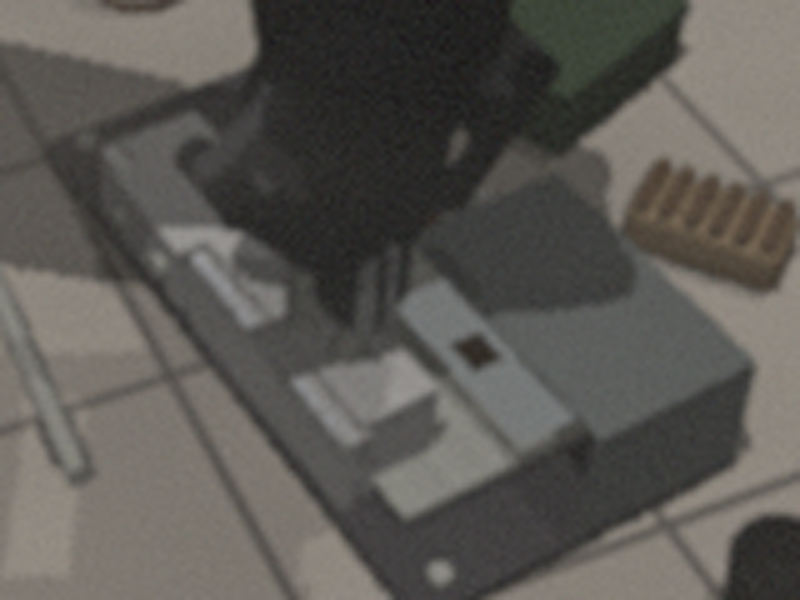

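Emit:
move_arm(
  plan=[
    [[0,0,0,-0.001,0.0015,0.002,0],[0,0,0,-0.001,0.0015,0.004,0],[0,0,0,-0.001,0.0015,0.006,0],[0,0,0,-0.001,0.0015,0.0075,0],[0,0,0,-0.001,0.0015,0.0075,0]],
  ],
)

```text
time: 4.6
eef_pos: [0.545, -0.1426, 0.0488]
tcp_rot: [0.662, 0.749, -0.0, -0.002]
contact_force: [-0.7, 0.0, 2.5]
opening: 0.001
```

Run:
```python
from h import *
s=get_state(); p=np.append(hw(-36,-53),.045); print(s["eef_pos"],wh(s["eef_pos"]),delta(s,p),s["time"],s["contact_force"],s["wrist_torque"])
```

```text
[ 0.54500533 -0.14264752  0.04884296] [-35.73662261 -53.13788481] (array([-0.17, -0.16, -0.04]), array([ 0.0001, -0.0003,  0.0038])) 4.6 [-0.72002597  0.04409643  2.47281127] [-0.02859497  0.1813072  -0.01605647]
```

Emit:
move_arm(
  plan=[
    [[0,0,0,0,0,0.0015,0],[0,0,0,0,0,0.003,0],[0,0,0,0,0,0.0042,0],[0,0,0,0,0,0.0044,0],[0,0,0,0,0,0.0044,0]],
  ],
)

```text
time: 5.22
eef_pos: [0.5451, -0.1427, 0.0446]
tcp_rot: [0.662, 0.749, -0.0, -0.002]
contact_force: [-0.7, -0.0, 4.9]
opening: 0.0
```

Run:
```python
from h import *
s=get_state(); p=np.append(hw(-36,-53),.045); print(s["eef_pos"],wh(s["eef_pos"]),delta(s,p),s["time"],s["contact_force"],s["wrist_torque"])
```

```text
[ 0.54507451 -0.14270086  0.04459517] [-35.67456038 -53.19936343] (array([-0.16, -0.15, -0.04]), array([ 0.0002, -0.0003, -0.0004])) 5.225 [-0.71090138 -0.02229367  4.90016735] [ 0.00779275  0.26176701 -0.02054364]
```

Emit:
move_arm(
  plan=[
    [[0,0,0,0.001,0,0.0002,0],[0,0,0,0.0025,0,0.0002,0],[0,0,0,0.004,0,0.0002,0],[0,0,0,0.0052,0,0.0002,0],[0,0,0,0.0062,0,0.0002,0]],
  ],
)

```text
time: 5.85
eef_pos: [0.545, -0.1378, 0.0447]
tcp_rot: [0.662, 0.75, -0.001, -0.0]
contact_force: [-0.4, -7.5, 1.9]
opening: 0.001
```

Run:
```python
from h import *
s=get_state(); p=np.append(hw(-36,-53),.045); print(s["eef_pos"],wh(s["eef_pos"]),delta(s,p),s["time"],s["contact_force"],s["wrist_torque"])
```

```text
[ 0.54502488 -0.13775368  0.04470519] [-35.11233216 -48.28399195] (array([-0.07,  0.04,  0.01]), array([-0.0047, -0.0009, -0.0003])) 5.85 [-0.35160378 -7.49774906  1.94178209] [-1.17977587  0.05894912  0.03796349]
```

Emit:
move_arm(
  plan=[
    [[0,0,0,0.0012,-0.0003,0.0004,0],[0,0,0,0.0018,-0.0003,0.0004,0],[0,0,0,0.0024,-0.0003,0.0004,0],[0,0,0,0.003,-0.0003,0.0004,0],[0,0,0,0.0036,-0.0003,0.0004,0]],
  ],
)

```text
time: 6.48
eef_pos: [0.5451, -0.1372, 0.0448]
tcp_rot: [0.661, 0.75, -0.002, 0.003]
contact_force: [-0.6, -13.0, 2.3]
opening: -0.001
```

Run:
```python
from h import *
s=get_state(); p=np.append(hw(-36,-53),.045); print(s["eef_pos"],wh(s["eef_pos"]),delta(s,p),s["time"],s["contact_force"],s["wrist_torque"])
```

```text
[ 0.54506116 -0.13715961  0.04478322] [-35.00290679 -47.69895614] (array([0.03, 0.39, 0.07]), array([-0.0053, -0.001 , -0.0002])) 6.475 [ -0.56512724 -12.97703591   2.31021763] [-1.73807125  0.14123642 -0.02322236]
```

Emit:
move_arm(
  plan=[
    [[0,0,0,0.0012,0,0.0012,0],[0,0,0,0.002,0,0.0012,0],[0,0,0,0.0028,0,0.0012,0],[0,0,0,0.0034,0,0.0012,0],[0,0,0,0.0038,0,0.0012,0]],
  ],
)

```text
time: 7.1
eef_pos: [0.5453, -0.137, 0.0443]
tcp_rot: [0.661, 0.75, -0.004, 0.006]
contact_force: [-2.1, -15.3, 2.8]
opening: 0.003
```

Run:
```python
from h import *
im=read_camera("wrist"); cv2.imwrite("pics/w3.png",im[:,:,::-1])
s=get_state(); p=np.append(hw(-36,-53),.045); print(s["eef_pos"],wh(s["eef_pos"]),delta(s,p),s["time"],s["contact_force"],s["wrist_torque"])
```

```text
[ 0.54532955 -0.13699947  0.04431045] [-34.716783   -47.57321967] (array([0.11, 0.8 , 0.15]), array([-0.0054, -0.0013, -0.0006])) 7.15 [ -1.52911729 -13.06807717   2.76052279] [-1.90833886  0.28991666 -0.00368618]
```

View pics/w3.png

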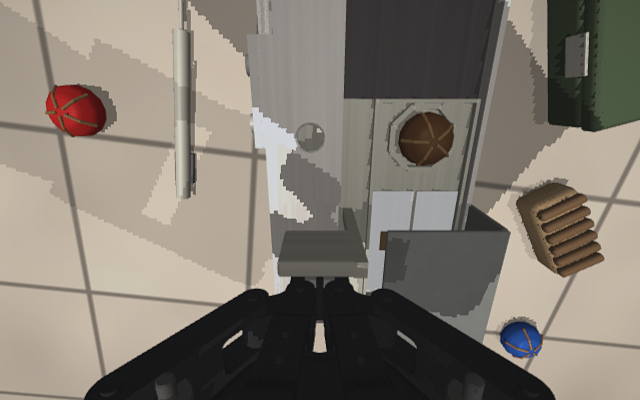

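Run:
```python
from h import *
import pickle
s2=pickle.load(open("w2.pkl","rb")); s=get_state()
im=cv2.imread("pics/w3.png")[:,:,::-1]; crop(im,240,90,400,210,5,"pics/w3c.png"); crop(im,250,210,390,310,5.6,"pics/w3d.png")
for z in (.01,.015,.02):
    print(z, wh(atz("wrist",(352,41.5),z,s2)), wh(atz("wrist",(360,98.5),z,s)))
print("hole2",wh(atz("wrist",(319.6,54.1),.0444,s2)), wh(atz("wrist",(310.5,137),.0444,s)))
```

```text
0.01 [-12.21561463  37.46835776] [-11.16853144  40.90650569]
0.015 [-12.73297372  36.54983278] [-11.8549653   40.90135537]
0.02 [-13.25033281  35.6313078 ] [-12.54139916  40.89620505]
hole2 [-39.59845131  22.86031739] [-39.37346489  22.98497025]
```

View pics/w3c.png

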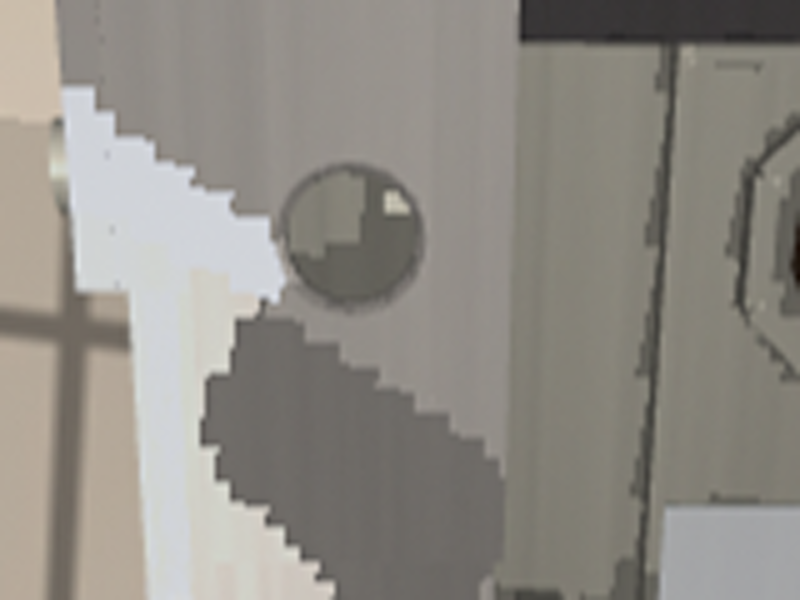

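View pics/w3d.png

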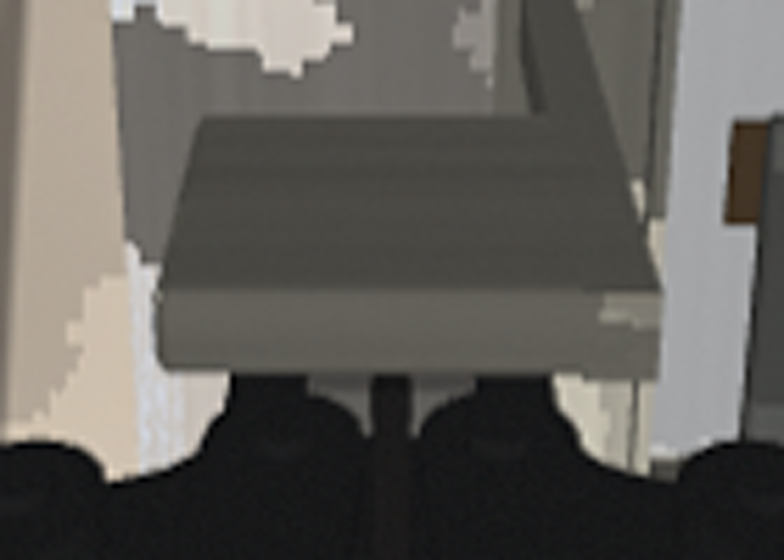

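Emit:
move_arm(
  plan=[
    [[0.1,0.8,0.1,0.002,0,0.0008,0],[0.1,0.8,0.1,0.003,0,0.0008,0],[0.1,0.8,0.1,0.004,0,0.0008,0],[0.1,0.8,0.1,0.0045,0,0.0008,0],[0.1,0.8,0.1,0.005,0,0.0008,0]],
  ],
)

```text
time: 7.78
eef_pos: [0.5453, -0.1358, 0.0442]
tcp_rot: [0.661, 0.75, -0.002, 0.003]
contact_force: [-2.4, -14.5, 2.7]
opening: 0.0
```

Run:
```python
from h import *
s=get_state(); p=np.append(hw(-36,-53),.045); print(s["eef_pos"],wh(s["eef_pos"]),delta(s,p),s["time"],s["contact_force"],s["wrist_torque"])
```

```text
[ 0.54525608 -0.1358434   0.04415461] [-34.64679394 -46.41693127] (array([0.06, 0.43, 0.16]), array([-0.0066, -0.0014, -0.0008])) 7.775 [ -2.44835412 -14.52215203   2.72891402] [-2.11747365  0.34999664  0.00906084]
```

Emit:
move_arm(
  plan=[
    [[0,0.4,0.1,0.0025,-0.0005,0.0005,0],[0,0.4,0.1,0.0035,-0.0005,0.0005,0],[0,0.4,0.1,0.0042,-0.0005,0.0005,0],[0,0.4,0.1,0.0048,-0.0005,0.0005,0],[0,0.4,0.1,0.0054,-0.0005,0.0005,0]],
  ],
)

```text
time: 8.4
eef_pos: [0.5451, -0.1346, 0.0442]
tcp_rot: [0.661, 0.75, -0.002, 0.004]
contact_force: [-0.4, -15.0, 1.5]
opening: 0.0
```

Run:
```python
from h import *
s=get_state(); p=np.append(hw(-36,-53),.045); print(s["eef_pos"],wh(s["eef_pos"]),delta(s,p),s["time"],s["contact_force"],s["wrist_torque"])
```

```text
[ 0.54512823 -0.13456746  0.04419869] [-34.61595776 -45.13497593] (array([0.19, 0.49, 0.12]), array([-0.0079, -0.0014, -0.0007])) 8.4 [ -0.35403285 -14.9771241    1.53732605] [-2.1448418   0.14161462  0.01916921]
```

Emit:
move_arm(
  plan=[
    [[0.1,0.5,0.1,0.003,-0.0005,0.0004,0],[0.1,0.5,0.1,0.004,-0.0005,0.0004,0],[0.1,0.5,0.1,0.005,-0.0005,0.0004,0],[0.1,0.5,0.1,0.0058,-0.0005,0.0004,0],[0.1,0.5,0.1,0.0062,-0.0005,0.0004,0]],
  ],
)

```text
time: 9.02
eef_pos: [0.5445, -0.1297, 0.0441]
tcp_rot: [0.662, 0.75, 0.0, 0.002]
contact_force: [-1.3, -6.7, 3.1]
opening: 0.003
```

Run:
```python
from h import *
s=get_state(); p=np.append(hw(-36,-53),.045); print(s["eef_pos"],wh(s["eef_pos"]),delta(s,p),s["time"],s["contact_force"],s["wrist_torque"])
```

```text
[ 0.54449229 -0.12965243  0.0441142 ] [-34.63951499 -40.17902746] (array([0.18, 0.13, 0.03]), array([-0.0128, -0.0014, -0.0009])) 9.025 [-1.32049358 -6.66528004  3.05559556] [-0.88233604  0.07097991  0.02170302]
```

Emit:
move_arm(
  plan=[
    [[0.1,0.1,0,0.003,-0.0005,-0.0005,0],[0.1,0.1,0,0.004,-0.001,-0.002,0],[0.1,0.1,0,0.004,-0.001,-0.006,0],[0.1,0.1,0,0.004,-0.001,-0.011,0],[0.1,0.1,0,0.004,-0.001,-0.014,0]],
  ],
)

```text
time: 9.65
eef_pos: [0.5426, -0.1255, 0.0581]
tcp_rot: [0.662, 0.75, 0.0, 0.0]
contact_force: [-0.5, -2.8, -1.7]
opening: 0.001
```

Run:
```python
from h import *
im=read_camera("wrist"); cv2.imwrite("pics/w4.png",im[:,:,::-1])
s=get_state(); p=np.append(hw(-35,-53),.058); print(s["eef_pos"],wh(s["eef_pos"]),delta(s,p),s["time"],s["contact_force"],s["wrist_torque"])
crop(im,240,90,400,310,2.7,"pics/w4c.png")
import pickle;pickle.dump(s,open("w4.pkl","wb"))
```

```text
[ 0.54289353 -0.12544543  0.05864524] [-35.706027   -35.80668247] (array([ 0.07, -0.01,  0.03]), array([-0.0172,  0.0007,  0.0006])) 9.7 [-1.04020502 -2.68295829 -1.04016509] [-0.35457016  0.1056983  -0.00736712]
```

View pics/w4.png

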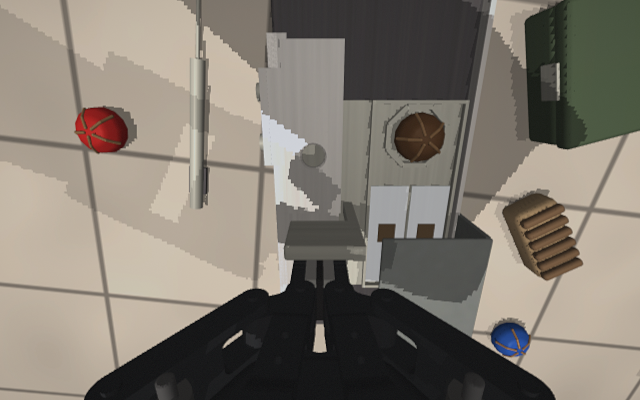

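Run:
```python
from h import *
import pickle
s2=pickle.load(open("w2.pkl","rb")); s=pickle.load(open("w4.pkl","rb"))
for z in (.01,.015,.02):
    print(z, wh(atz("wrist",(352,41.5),z,s2)), wh(atz("wrist",(360,100),z,s)))
print("hole2",wh(atz("wrist",(314,155),.0444,s)))
```

```text
0.01 [-12.22043667  37.45437344] [-9.82695259 52.41702888]
0.015 [-12.73785836  36.53585896] [-10.51076581  52.36644792]
0.02 [-13.25528005  35.61734447] [-11.19457904  52.31586695]
hole2 [-38.82868677  23.18249601]
```

Emit:
move_arm(
  plan=[
    [[0,0,0,0.004,0,0,0],[0,0,0,0.008,0,0,0],[0,0,0,0.0125,0,0,0],[0,0,0,0.017,0,0,0],[0,0,0,0.0215,0,0,0]],
  ],
)

```text
time: 10.32
eef_pos: [0.5403, -0.1046, 0.0587]
tcp_rot: [0.662, 0.75, 0.0, 0.001]
contact_force: [0.1, -6.2, -3.5]
opening: -0.0
```

Run:
```python
from h import *
s=get_state(); p=np.append(hw(-35,-53),.058); print(s["eef_pos"],wh(s["eef_pos"]),delta(s,p),s["time"],s["contact_force"])
```

```text
[ 0.54028642 -0.10463185  0.05869274] [-35.72055328 -14.83045701] (array([0.08, 0.08, 0.05]), array([-0.0382,  0.0007,  0.0008])) 10.325 [ 0.05984832 -6.15051683 -3.5297743 ]
```

Emit:
move_arm(
  plan=[
    [[0,0,0,0.005,0,0,0],[0,0,0,0.009,0,0,0],[0,0,0,0.013,0,0,0],[0,0,0,0.0165,0,0,0],[0,0,0,0.0195,0,0,0]],
  ],
)

```text
time: 10.95
eef_pos: [0.5379, -0.0856, 0.0587]
tcp_rot: [0.661, 0.75, -0.0, 0.002]
contact_force: [0.8, -4.9, -3.4]
opening: -0.003
```

Run:
```python
from h import *
import pickle
s=get_state(); p=np.append(hw(-35,-53),.058); print(s["eef_pos"],wh(s["eef_pos"]),delta(s,p),s["time"],s["contact_force"])
im=read_camera("wrist"); cv2.imwrite("pics/w5.png",im[:,:,::-1]); crop(im,240,90,480,290,3.3,"pics/w5c.png");pickle.dump(s,open("w5.pkl","wb"))
```

```text
[ 0.53791116 -0.08559941  0.05874756] [-35.72516161   4.34962238] (array([0.09, 0.16, 0.07]), array([-0.0573,  0.0007,  0.0009])) 10.95 [ 0.75141017 -4.90497776 -3.38953938]
```

View pics/w5c.png

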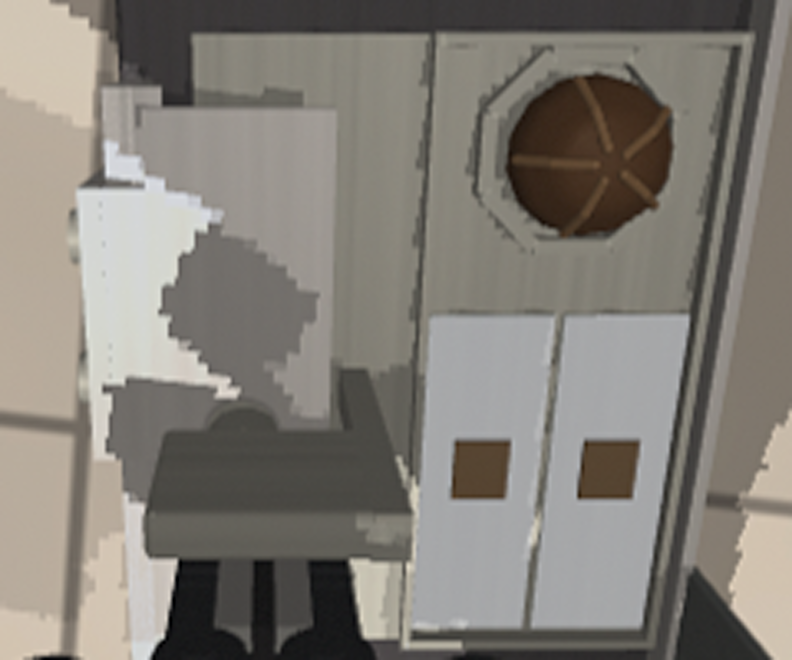

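Emit:
move_arm(
  plan=[
    [[0,0.1,0,0.003,0,0,0],[0,0.1,0,0.005,0,0,0],[0,0.1,0,0.007,0,0,0],[0,0.1,0,0.0085,0,0,0],[0,0.1,0,0.0095,0,0,0]],
  ],
)

```text
time: 11.62
eef_pos: [0.5365, -0.0745, 0.0589]
tcp_rot: [0.662, 0.75, 0.001, -0.0]
contact_force: [0.5, -1.0, 0.2]
opening: 0.001
```

Run:
```python
from h import *
s=get_state(); p=np.append(hw(-35,-53),.058); print(s["eef_pos"],wh(s["eef_pos"]),delta(s,p),s["time"],s["contact_force"])
```

```text
[ 0.53647533 -0.07448867  0.05886477] [-35.7766818   15.55263494] (array([ 0.07, -0.12,  0.04]), array([-0.0686,  0.0007,  0.0007])) 11.625 [ 0.50378775 -1.01416378  0.18771917]
```

Run:
```python
from h import *
import pickle
s=get_state();im=read_camera("wrist"); cv2.imwrite("pics/w6.png",im[:,:,::-1]); crop(im,240,90,480,290,3.3,"pics/w6c.png");pickle.dump(s,open("w6.pkl","wb"))
im=read_camera("side"); cv2.imwrite("pics/s6.png",im[:,:,::-1]); crop(im,280,180,440,310,5,"pics/s6c.png")
print(wh(s["eef_pos"]),s["contact_force"])
```

```text
[-35.7766818   15.55263494] [ 0.50378775 -1.01416378  0.18771917]
```

View pics/w6c.png

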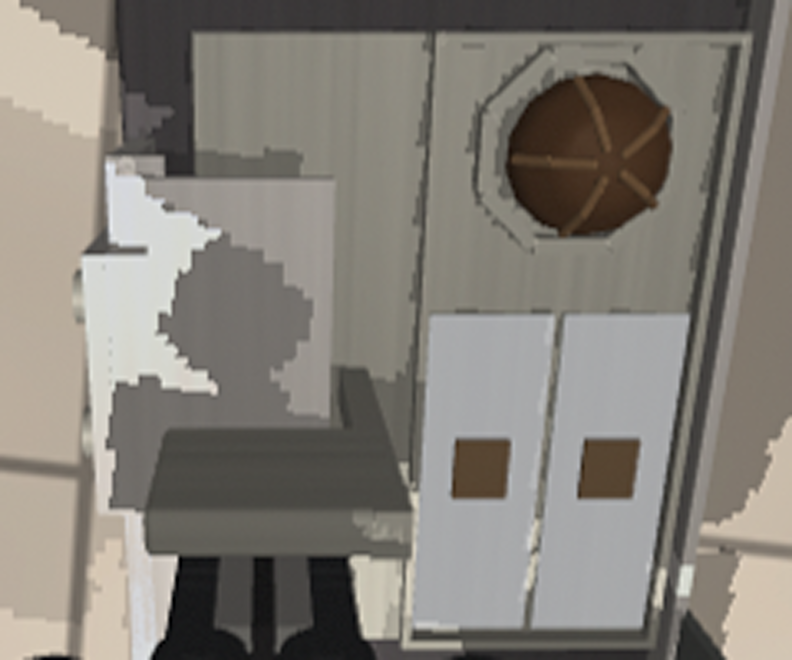

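View pics/s6c.png

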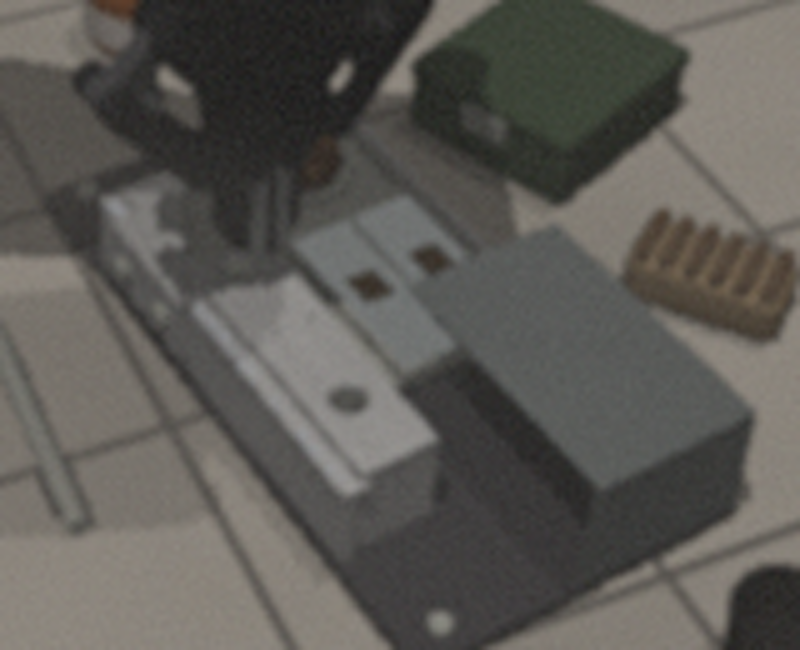

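Emit:
move_arm(
  plan=[
    [[0,0,0,0.001,0,0,0],[0,0,0,0.0016,0,0,0],[0,0,0,0.0022,0,0,0],[0,0,0,0.0028,0,0,0],[0,0,0,0.0034,0,0,0]],
  ],
)

```text
time: 12.35
eef_pos: [0.5362, -0.0715, 0.0589]
tcp_rot: [0.662, 0.75, 0.001, 0.0]
contact_force: [-0.4, -1.5, 0.2]
opening: 0.002
```

Run:
```python
from h import *
s=get_state(); p=np.append(hw(-35,-53),.058); print(s["eef_pos"],wh(s["eef_pos"]),delta(s,p),s["time"],s["contact_force"])
```

```text
[ 0.53624141 -0.07152878  0.05894597] [-35.64295678  18.51874405] (array([ 0.1 , -0.06,  0.06]), array([-0.0715,  0.0006,  0.0009])) 12.35 [-0.3715271  -1.47606542  0.15646464]
```

Emit:
move_arm(
  plan=[
    [[0,0,0,0.0008,0,0,0],[0,0,0,0.0014,0,0,0],[0,0,0,0.002,0,0,0],[0,0,0,0.0026,0,0,0],[0,0,0,0.0032,0,0,0]],
  ],
)

```text
time: 12.98
eef_pos: [0.536, -0.0694, 0.059]
tcp_rot: [0.661, 0.75, 0.0, 0.001]
contact_force: [-0.9, -6.8, -2.3]
opening: 0.003
```

Run:
```python
from h import *
s=get_state(); p=np.append(hw(-35,-53),.058); print(s["eef_pos"],wh(s["eef_pos"]),delta(s,p),s["time"],s["contact_force"])
```

```text
[ 0.53600515 -0.06943957  0.05901041] [-35.61917696  20.62113682] (array([0.11, 0.09, 0.11]), array([-0.0736,  0.0005,  0.0011])) 12.975 [-0.89649746 -6.82557653 -2.32111661]
```

Emit:
move_arm(
  plan=[
    [[0,0,0,0.001,0,0,0],[0,0,0,0.0014,0,0,0],[0,0,0,0.0018,0,0,0],[0,0,0,0.002,0,0,0],[0,0,0,0.002,0,0,0]],
  ],
)

```text
time: 13.6
eef_pos: [0.536, -0.0694, 0.0591]
tcp_rot: [0.661, 0.75, -0.001, 0.003]
contact_force: [0.0, -8.3, -2.4]
opening: 0.003
```

Run:
```python
from h import *
s=get_state(); p=np.append(hw(-35,-53),.058); print(s["eef_pos"],wh(s["eef_pos"]),delta(s,p),s["time"],s["contact_force"])
im=read_camera("side"); cv2.imwrite("pics/s7.png",im[:,:,::-1])
```

```text
[ 0.53601908 -0.06940691  0.05906265] [-35.60131556  20.6518281 ] (array([0.13, 0.32, 0.17]), array([-0.0736,  0.0004,  0.0015])) 13.6 [ 0.03259759 -8.30027487 -2.35656955]
```

Emit:
move_arm(
  plan=[
    [[0,0.2,0,-0.006,0,0,0],[0,0.2,0,-0.018,0,-0.006,0],[0,0.2,0,-0.032,0,-0.03,0],[0,0.2,0,-0.046,0,-0.055,0],[0,0.2,0,-0.052,0,-0.07,0]],
  ],
)

```text
time: 14.28
eef_pos: [0.5432, -0.1216, 0.1313]
tcp_rot: [0.661, 0.75, 0.001, 0.002]
contact_force: [0.7, -0.1, -0.9]
opening: -0.003
```

Run:
```python
from h import *
import pickle
im=read_camera("top"); crop(im,295,150,435,245,5.6,"pics/t8.png"); cv2.imwrite("pics/t8full.png",im[:,:,::-1])
s=get_state();im=read_camera("wrist"); cv2.imwrite("pics/w8.png",im[:,:,::-1]); pickle.dump(s,open("w8.pkl","wb"))
print(s["eef_pos"],wh(s["eef_pos"]),s["time"],s["contact_force"])
for q,z in (("first_hole",.044),("pin_top",.051),("tab",.0635),("dish",.012)):
    for d in pinpoint("wrist",q)[:2]: 
        w=atz("wrist",d["centre"],z,s); print(q,np.round(d["centre"],1),round(d["p"],2),wh(w))
```

```text
[ 0.54425362 -0.12229182  0.13308595] [-33.966569   -32.84536295] 14.325 [ 0.50325783 -0.38348534  1.3667231 ]
first_hole [310.3 225.1] 0.73 [-41.67003741 -50.45945202]
pin_top [311.5 141.8] 0.71 [-39.84583747  24.35115538]
tab [310.3 134.5] 0.82 [-40.42061543  31.32390779]
tab [312.4 141.9] 0.26 [-38.91258453  25.94191716]
dish [392.3  62.8] 0.67 [28.31786298 85.30445966]
dish [309.6 221.2] 0.38 [-43.2448037  -60.62327076]
```

View pics/w8.png

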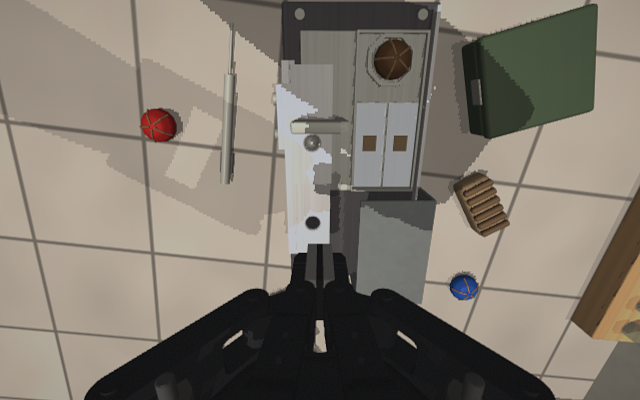

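Run:
```python
from h import *
im=cv2.imread("pics/w8.png")[:,:,::-1]; crop(im,275,20,435,160,5,"pics/w8c.png")
```

```text
(no output)
```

View pics/w8c.png

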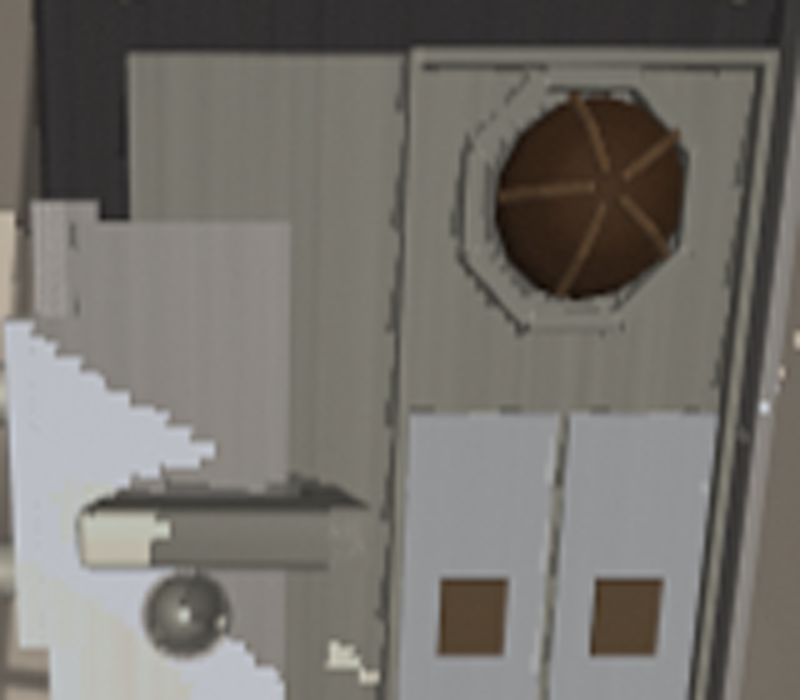

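View pics/t8.png

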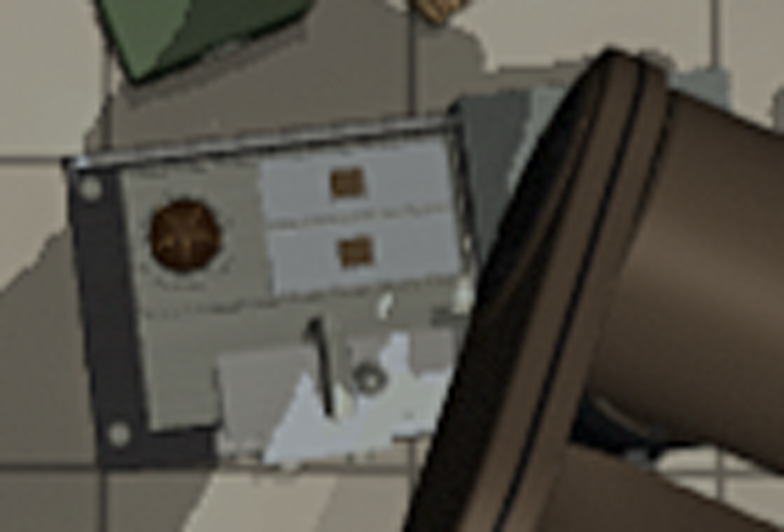

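Run:
```python
from h import *
s=get_state(); print(s["time"],s["dq"].round(3),s["contact_force"])
print(ticket.sign_off())
```

```text
14.575 [ 0.002  0.006  0.002 -0.001  0.     0.001] [-0.17980389  0.13441407  0.69680338]
the job is handed in; nothing more can be done
None
```

I pressed the pin to about 0.5 mm of flush, pushed the tray out by its thumb tab, and the pin popped up by itself into the second hole. I handed the job in at 14.6 s.

- **Pressing the pin:** with the shut fingertips on it, the force read 4.9 N at 44.6 mm height. That agrees with the spring given.
- **Releasing the tray:** getting the cone under the hole's edge took about 15 N, more than the 10 N stated. It then came free with a small forward movement of about 5 mm. I raised the fingers above pin height straight after, so nothing held the pin down.
- **Sliding and locking:** the slide itself took 1 to 7 N. The tray stopped dead at about 71 mm of travel, and a further push of 8.3 N moved it no more. The camera puts the second hole 71 mm from the first, with about 1.5 mm of scatter between views.
- **Last check:** after backing off, the wrist picture shows the pin's cone standing up in the second hole, looking as it did at the start. The echinoid is in its dish. The arm touched none of the bystanders, though I did not measure them again. At hand-in the arm was still, about 80 mm above the strip, and touching nothing.

I did not pull the tray back to test the lock from that side.

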